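# Stand the amber flask under the condenser

## Task

Pull the glassware drawer open by its knob, take out the amber conical flask and set it down upright, without dropping it, on the middle of the stirrer's round plate, right under the condenser. Then push the drawer fully shut again. The condenser is fragile: do not bump it, and leave the other glassware and bottles as they are, standing where they belong.

Things in the scene. Friction and masses are not known exactly. Their poses are not given: they have to be found in the camera images.
- drawer (a joint): How far the drawer is pulled out, in m: 0 is shut, 0.18 the end of its travel; it starts shut or ajar by up to 0.035. It slides level along the cabinet's -x axis, towards the robot, with about 1.5 N of friction and stays where it is left.
- roof_edge (a point): Middle of the upper front edge of the cabinet's roof. The cabinet, fixed, on the left or on the right, is 320 mm wide, 280 mm deep and 190 mm high, with white sides and a clear roof and back; the roof's front edge spans 176 to 190 mm above the bench. Only the drawer's blue front stands out below it: 318 mm wide, 15 mm thick, 30 to 105 mm above the bench, lower than the flasks' necks.
- drawer_knob (a point): Centre of the drawer's steel ball knob, 32 mm across, 32 mm before the blue front on a 12 mm stem, 70 mm above the bench; moves with the drawer. x points into the cabinet (closing direction), z up. The roof's front edge is 47 mm behind it when the drawer is shut: a gripper pointing straight down hardly has room, one leaning back to the robot by 20 degrees or more is clear.
- drawer_floor (a point): A point on the drawer's flat inner floor, mid-width, 35 mm behind the inside of its blue front, 40 mm above the bench; axes as for the knob, moves with the drawer. The floor is 250 mm deep and 280 mm wide. Three flasks stand on its front half side by side in any order, about 90 mm apart.
- amber_center (a point): The amber (brown) glass conical flask to be moved, half-way up, 57.5 mm above its underside; z is its axis, up. 115 mm high, 64 mm across the base, narrowing to a straight neck 32 mm across from 72 mm up to the rim (34 mm bead on the last 6 mm). Best gripped by the neck, about 92 mm above its underside. 60 to 120 g.
- clear1_center (a point): A clear glass flask of the same shape and size standing in the drawer, half-way up; to be left standing there.
- clear2_center (a point): The other clear glass flask in the drawer, the same; to be left standing there.
- plate_center (a point): Centre of the upper face of the stirrer's round flat aluminium plate, 135 mm across, 95 mm above the bench. The blue stirrer, fixed, 160 mm wide, 270 mm long, body 70 mm high, stands on the other side from the cabinet, panel to the robot; x points away from the panel, z up. A 12 mm rod, 620 mm high, stands 95 mm behind and 60 mm to the left (+y).
- condenser: Glass condenser clamped upright over the middle of the plate, fixed; origin at its lowest point, 290 mm above the bench, 195 mm above the plate, 80 mm above the mouth of a flask standing there. Lower joint 25 to 35 mm across, jacket 38 mm from 352 mm up. A tool pointing straight down at the flask's neck would strike it; one leaning back to the robot by 40 degrees is clear.
- reagent_center (a point): Clear bottle with a red cap, 56 mm across, 130 mm high, on the bench between cabinet and stirrer, half-way up; a bystander.
- beaker_center (a point): Small clear beaker, 50 mm across, 60 mm high, standing on the cabinet's roof, half-way up; a bystander.

How it is judged (in metres and radians):
On the way, in this order (a step that is already met when the one before it is completed fails the run):
1. the drawer is pulled open (by more than 100 mm) with the amber flask still in it (value of joint drawer above 0.1 m and horizontal distance between amber_center and drawer_floor below 0.19 m), for 0.2 s.
2. the amber flask stands upright on the plate under the condenser (horizontal distance between amber_center and plate_center below 0.015 m and z of amber_center in the frame of plate_center below 0.0605 m and angle between amber_center's own z axis and vertical below 0.06 rad), for 0.2 s.
At the end, for the whole second after the job is handed in: The amber flask stands upright (within 3.4 degrees) on the plate, its axis within 15 mm of the plate's centre below the condenser; the drawer is shut to within 10 mm; both clear flasks stand upright on the drawer's floor (all of step 2 and z of amber_center in the frame of plate_center above 0.0545 m and value of joint drawer below 0.01 m and angle between each of clear1_center, clear2_center's own z axis and vertical below 0.06 rad and horizontal distance between each of clear1_center, clear2_center and drawer_floor below 0.19 m and z of each of clear1_center, clear2_center in the frame of drawer_floor below 0.0605 m); the robot touches nothing.
It fails at once if the condenser is bumped (more than 4 N) (contact force between condenser and anything else above 4 N).
It fails at once if the amber flask is let go more than 12 mm above the plate (horizontal distance between amber_center and plate_center below 0.07 m and z of amber_center in the frame of plate_center above 0.0695 m and contact force between the fingers and amber below 0.01 N).
It fails at once if a flask is tipped over (more than 30 degrees) (angle between any of amber_center, clear1_center, clear2_center's own z axis and vertical above 0.52 rad).
It fails at once if the red-capped bottle or the beaker is moved by more than 25 mm (distance of any of reagent_center, beaker_center from where it was at the start of the episode above 0.025 m).
It also fails if it takes over 67 s, if anything falls off the work surface, if the arm or the gripper's body presses on something with over 40 N, if the wrist force passes 120 N, or if a joint passes its speed limit or range.

## Robot

A 6-joint arm with a two-finger parallel gripper is mounted at the origin on the work surface. World frame = base frame: x ahead of the robot, y to its left, z up, the work surface at z = 0. Lengths are in m, angles in degrees, forces in N, time in s.
With the tool pointing down it reaches from about 0.35 to 0.925 m from the base axis. Payload 6.4 kg.
Tool frame: the origin (TCP) lies midway between the tips of the shut fingers; the grasp point (between the pads) lies 19 mm behind it; z points along the fingers, y is the line along which they close (so a half turn about z gives the same grasp; the last joint's range is limited). The gripper opens to 85 mm and grips with 20 to 120 N. Pads are 22 mm wide; open, the fingers measure 114 mm over their backs; the gripper's body (76 mm by 85 mm) begins 54 mm behind the grasp point. The pads swing forward as they close: fully open they stand 13 mm farther back than shut.
Start: joints at [-81.652, 14.043, 89.255, -0, 76.702, -9.975], TCP at [0.204, -0.617, 0.231] pointing down, gripper open.
Joint ranges: [-179.41, 179.41], [-58.25, 129.5], [7.25, 145.43], [-54.29, 234.29], [11.92, 165.04], [-157.13, 157.13]. Speed limits (degrees/s): [147.25, 147.25, 180, 180, 180, 180].

## Interface

Orientations are given as a 3x3 rotation matrix whose columns are the frame's x, y, z axes.
In Python, from bench import * gives the robot as it stands. The module is installed in compiled form; this text tells all that it offers.
- The arm moves only by the tool servo_tool, never from a script. Its argument "targets" is a list of rows, each a list of 5 numbers: the closure, from 0 (fully open) to 1 (shut), then the shift along the tool's x, y, z in cm, then the turn about the tool's z in degrees. In form: [[hand, tx, ty, tz, turn], ...]. A call has 1 to 5 rows; each row shifts and turns the commanded pose from where the row before left it, along the tool's axes as they then stand; what a row does not reach is not made up. A row lasts 1/8 s, in which the tool goes at most 62.5 mm and 10.7 degrees, less where a joint would pass 70% of its speed; a pose out of reach is approached as far as the arm can. A call is refused whole if a number of a shift passes 6.25 or a number of a turn 10.7, either way. A call with a gripper value outside its range is refused whole. The fingers move at their own pace and stop on an object; the grip force is fixed at half the most. Time passes only in rows, so rows that do not move let the fingers close. It gives the time, the measured TCP pose, the force, the opening and the grip force at its end, in the units of the state.
- observe(): the state, without advancing time (a new reading comes with each control period).
- read_camera(name): name is "side" or "top" or "wrist"; returns a dict with "frame" (480x640x3 uint8, blue, green, red), "K" (3x3 intrinsics, pixels), "R" (3x3) and "t" (3): a world point X has camera coordinates R X + t. Camera axes: x right, y down, z forward; pixel columns grow to the right and rows downward; lengths in m; the calibration is good to about 2 mm. A picture is of the moment at which its call begins. There is no depth.
- hand_in(): hands the job in; it is judged then, once.
The state is a dict: "t": time; "joints": joint angles; "joint_vel": joint speeds; "effort": joint torques, N m; "tcp_pos": TCP position; "ee_rot": TCP orientation; "contact_force": force on the tool from outside, world axes, zero at the start; "wrist_torque": the same for the moment, N m; "width": opening from 0.0 (shut) to 1.0 (fully open); "finger_force": force on a finger pad.
Only numpy, scipy, OpenCV 4.12 (cv2) and the standard library are available. Lean on these libraries where they do the work, as an engineer would, in place of code of your own. Each camera call takes 0.05 s, during which the arm holds its last target. There are 200 camera calls.

## Working session

There is one attempt and no reset: what is moved stays moved. The work goes in short steps, Python scripts to look and compute and a tool call to move; the robot and the scene stay as the last step left them, time stands still between calls to the robot, and variables do not carry over. Pictures are saved under pics/ and viewed, at most 10 in all, crops included, and the job is handed in when it is done.

Besides the shell and the picture viewer there is one more tool, called after "Request:" as name(argument=value, ...) on one line, values as JSON. servo_tool: Moves the arm, as the interface text tells. Its arguments: {"type":"object","properties":{"targets":{"type":"array","items":{"type":"array","items":{"type":"number"}}}},"required":["targets"]}

```bash
mkdir -p pics
cat > h.py <<'E'
from bench import *
import numpy as np, cv2
def snap(n,f,crop=None,s=1):
    c=read_camera(n); im=c["frame"]
    if crop: a,b,w,h=crop; im=im[b:b+h,a:a+w]
    if s!=1: im=cv2.resize(im,None,fx=s,fy=s,interpolation=cv2.INTER_CUBIC)
    cv2.imwrite("pics/"+f,im); return c
def onz(c,uv,z):
    K,R,t=map(np.array,(c["K"],c["R"],c["t"])); d=R.T@np.linalg.inv(K)@[uv[0],uv[1],1]; o=-R.T@t.ravel()
    return o+d*(z-o[2])/d[2]
def proj(c,X):
    p=np.array(c["R"])@X+np.array(c["t"]).ravel(); p=np.array(c["K"])@p; return p[:2]/p[2]
E
python3 - <<'E'
from h import *
import pickle
np.set_printoptions(precision=3,suppress=True)
for n in("side","top"):
    c=snap(n,n+"0.png"); pickle.dump(c,open(n+".pkl","wb")); R=np.array(c["R"]);print(n,-R.T@np.array(c["t"]).ravel(),R[2],c["K"][0][0])
s=observe();print(s["tcp_pos"],s["ee_rot"],s["width"])
E
```

```text
side [ 0.239 -0.85   0.707] [ 0.352  0.794 -0.495] 507.8518315234748
top [ 0.549 -0.031  1.207] [ 0.078  0.002 -0.997] 438.7572886984523
[ 0.204 -0.617  0.23 ] [[ 0.949  0.314 -0.   ]
 [ 0.314 -0.949  0.002]
 [ 0.    -0.002 -1.   ]] 0.9995842167594259
```

View pics/side0.png

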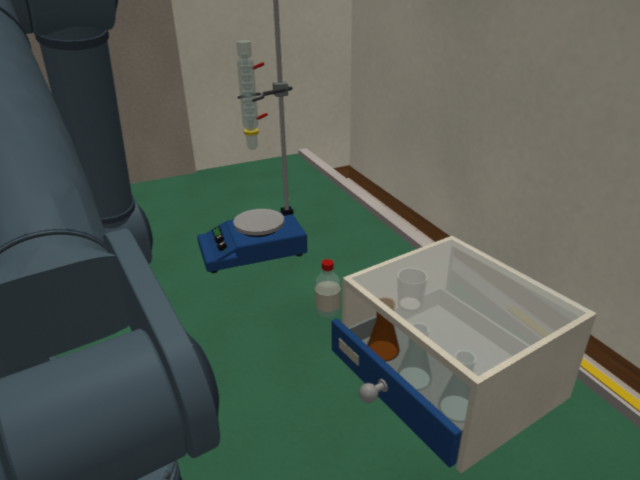

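View pics/top0.png

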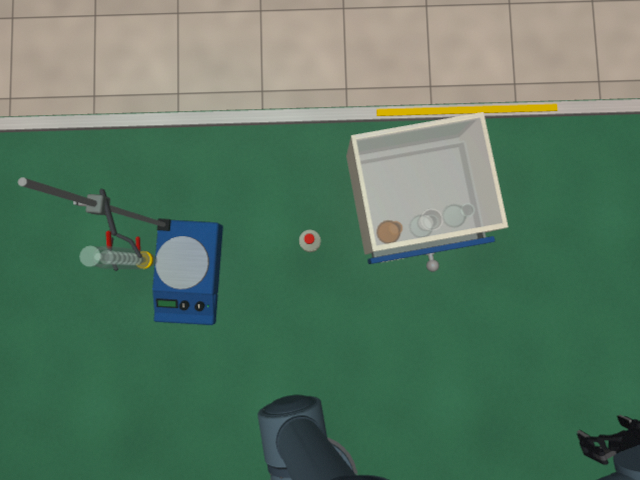

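Side view: stirrer left with plate at (259,222), condenser tip (247,148), knob (370,392), amber flask (383,335) as the leftmost flask. Top view: plate (182,262), knob (432,265), amber (388,231), reagent cap (309,239), roof front corners about (371,252) and (507,228).

Run:
```python
from h import *
import pickle
np.set_printoptions(precision=3,suppress=True)
T=pickle.load(open("top.pkl","rb"));S=pickle.load(open("side.pkl","rb"))
for n,c,uv,z in [("knob",T,(432.5,265),.07),("knobS",S,(370,392),.07),("plate",T,(181.5,262.5),.095),("plateS",S,(259,222),.095),
 ("roofL",T,(371,252),.19),("roofR",T,(507,228),.19),("roofBL",T,(352,136),.19),("roofBR",T,(483,114),.19),("roofLs",S,(345,280),.19),("roofRs",S,(466,378),.19),
 ("frontL",T,(370,262),.105),("frontR",T,(494,239),.105),("amberrim",T,(388,232),.13),("ambS",S,(388,303),.155),
 ("cap",T,(309,239),.13),("condS",S,(252,148),.29),("condT",T,(147,260),.29),("stirFL",T,(154,321),.07),("stirFR",T,(214,324),.07),("stirBR",T,(221,223),.07)]:
    print(n,onz(c,uv,z))
a=cv2.resize(T["frame"][195:285,345:515],None,fx=4.7,fy=4.7,interpolation=2)
b=cv2.resize(S["frame"][240:470,310:500],None,fx=2.6,fy=2.6,interpolation=2)
cv2.imwrite("pics/c1.png",a);cv2.imwrite("pics/c2.png",b)
```

```text
knob [ 0.557 -0.323  0.07 ]
knobS [ 0.561 -0.325  0.07 ]
plate [0.581 0.318 0.095]
plateS [0.58  0.299 0.095]
roofL [ 0.59  -0.151  0.19 ]
roofR [ 0.637 -0.469  0.19 ]
roofBL [ 0.866 -0.116  0.19 ]
roofBR [ 0.91  -0.429  0.19 ]
roofLs [ 0.594 -0.168  0.19 ]
roofRs [ 0.634 -0.458  0.19 ]
frontL [ 0.569 -0.158  0.105]
frontR [ 0.618 -0.471  0.105]
amberrim [ 0.641 -0.202  0.13 ]
ambS [ 0.654 -0.222  0.155]
cap [ 0.629 -0.007  0.13 ]
condS [0.584 0.32  0.29 ]
condT [0.582 0.329 0.29 ]
stirFL [0.434 0.397 0.07 ]
stirFR [0.422 0.243 0.07 ]
stirBR [0.681 0.223 0.07 ]
```

View pics/c1.png

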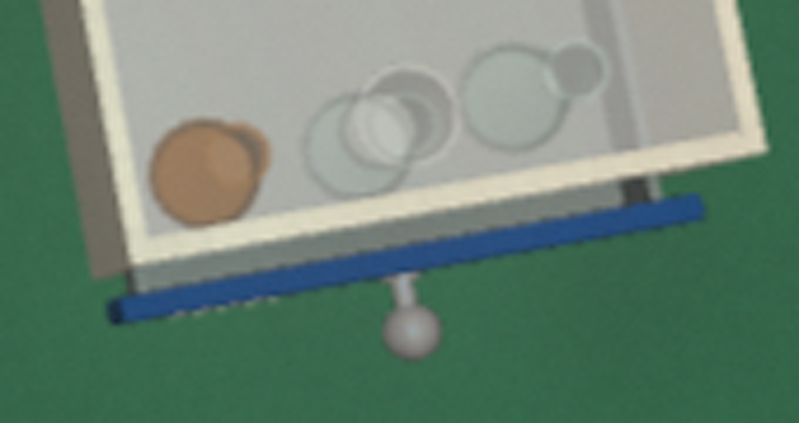

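Crop: knob centre (412,332) → full-frame (432.7,265.6); the drawer is ajar ~12 mm, cabinet yawed ~8.4°, beaker over the middle flask. Going above the knob.

Request:
servo_tool(targets=[[0,0,0,0,9.9],[0,4.3,-2.6,0,0],[0,4.3,-2.6,0,0],[0,4.3,-2.6,0,0],[0,4.3,-2.6,0,0]])

```text
t: 0.72
tcp_pos: [0.3602, -0.4876, 0.2308]
ee_rot: [[0.989, 0.146, -0.0], [0.146, -0.989, 0.001], [-0.0, -0.001, -1.0]]
contact_force: [0.3, 0.0, -0.2]
width: 0.998
finger_force: 0.0
```

Request:
servo_tool(targets=[[0,4.3,-2.6,0,0],[0,4.3,-2.6,0,0],[0,4.3,-2.6,0,0],[0,4.3,-2.6,0,0],[0,3.5,-2.6,0,0]])

```text
t: 1.35
tcp_pos: [0.546, -0.3285, 0.2307]
ee_rot: [[0.989, 0.147, -0.001], [0.147, -0.989, 0.001], [-0.001, -0.001, -1.0]]
contact_force: [-0.6, -1.0, 0.1]
width: 1.001
finger_force: 0.0
```

```bash
cat >> h.py <<'E'
def st():
    np.set_printoptions(precision=4,suppress=True)
    s=observe(); R=np.array(s["ee_rot"]); print(round(s["t"],2),s["tcp_pos"],"yaw",np.degrees(np.arctan2(R[1,0],R[0,0])).round(2),"w",round(s["width"],3),"F",s["contact_force"],s["finger_force"]); return s
def tool(X):
    s=observe(); return np.array(s["ee_rot"]).T@(np.array(X)-s["tcp_pos"])*100
E
python3 - <<'E'
from h import *
st(); c=snap("wrist","w1.png")
import pickle;pickle.dump(c,open("w1.pkl","wb"))
print(tool([.556,-.323,.05]),proj(c,np.array([.556,-.323,.07])))
E
```

```text
1.35 [ 0.546  -0.3285  0.2307] yaw 8.45 w 1.001 F [-0.5987 -0.9818  0.1472] 0.0
[ 0.7119 -0.0224 18.071 ] [312.1829 201.6953]
```

View pics/w1.png

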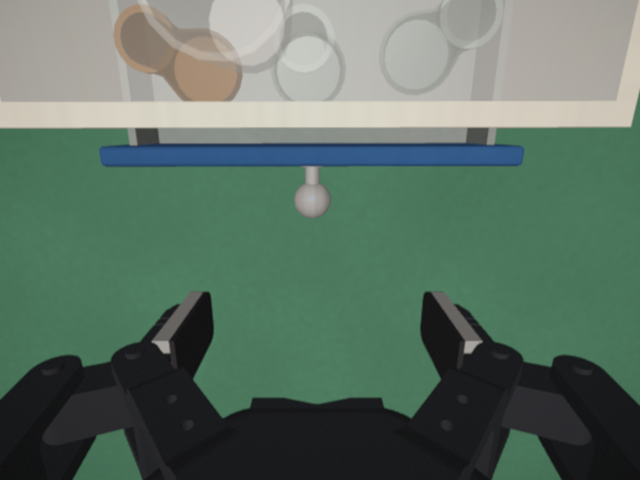

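Wrist view: knob at (312,200), just where predicted; yaw aligned with the cabinet. Descend and grip.

Request:
servo_tool(targets=[[0,0.5,0,4,0],[0,0,0,5,0],[0,0,0,5,0],[0,0,0,4.4,0],[0,0,0,0,0]])

```text
t: 2.02
tcp_pos: [0.5469, -0.327, 0.0427]
ee_rot: [[0.989, 0.146, -0.007], [0.146, -0.989, 0.006], [-0.006, -0.007, -1.0]]
contact_force: [-0.7, 0.8, 0.6]
width: 1.002
finger_force: 0.0
```

Request:
servo_tool(targets=[[1,0,0,0,0],[1,0,0,0,0],[1,0,0,0,0],[1,0,0,0,0],[1,0,0,0,0]])

```text
t: 2.65
tcp_pos: [0.5502, -0.3238, 0.0496]
ee_rot: [[0.989, 0.147, -0.003], [0.147, -0.989, 0.011], [-0.001, -0.011, -1.0]]
contact_force: [-4.4, 21.7, 17.3]
width: 0.34
finger_force: 57.8
```

Run:
```python
from h import *
import pickle
c=pickle.load(open("w1.pkl","rb"));R=np.array(c["R"]);o=-R.T@np.array(c["t"]).ravel();y=np.radians(8.45)
E=np.array([[np.cos(y),np.sin(y),0],[np.sin(y),-np.cos(y),0],[0,0,-1]])
print("cam in tool",E.T@(o-[.546,-.3285,.2307]),"view",E.T@R[2]);st()
# roof edge yaw/pos and beaker in w1, amber rim/base
for n,uv,z in [("roofL",(10,127),.176),("roofR",(632,127),.176),("frontL",(101,148),.105),("frontR",(523,148),.105),("amberbase",(207,73),.04),("amberrim",(145,38),.155),("bkr top",(247,22),.25)]:
    print(n,onz(c,uv,z))
```

```text
cam in tool [ 7.15930862e-02 -1.20808938e-04 -1.42968929e-01] view [-2.81855250e-01 -5.84512454e-05  9.59456937e-01]
2.65 [ 0.5502 -0.3238  0.0496] yaw 8.46 w 0.34 F [-4.3635 21.6956 17.2678] 57.82771825790405
roofL [ 0.5937 -0.155   0.176 ]
roofR [ 0.6427 -0.4851  0.176 ]
frontL [ 0.58   -0.1618  0.105 ]
frontR [ 0.626  -0.4712  0.105 ]
amberbase [ 0.6491 -0.2167  0.04  ]
amberrim [ 0.6508 -0.2164  0.155 ]
bkr top [ 0.6452 -0.2918  0.25  ]
```

Request:
servo_tool(targets=[[1,-1.5,0,0,0],[1,-2.5,0,0,0],[1,-2.5,0,0,0],[1,-2.5,0,0,0],[1,-2.5,0,0,0]])

```text
t: 3.28
tcp_pos: [0.4364, -0.3409, 0.0495]
ee_rot: [[0.989, 0.147, -0.001], [0.147, -0.989, 0.012], [0.001, -0.011, -1.0]]
contact_force: [-0.7, 24.0, 21.4]
width: 0.342
finger_force: 60.7
```

Request:
servo_tool(targets=[[1,-2,0,0,0],[1,-1,0,0,0],[1,-0.5,0,0,0],[1,0,0,0,0],[1,0,0,0,0]])

```text
t: 3.9
tcp_pos: [0.4014, -0.3461, 0.0495]
ee_rot: [[0.989, 0.147, -0.003], [0.147, -0.989, 0.012], [-0.001, -0.013, -1.0]]
contact_force: [-4.2, 25.0, 25.9]
width: 0.343
finger_force: 61.2
```

Request:
servo_tool(targets=[[0,0,0,0,0],[0,0,0,0,0],[0,0,0,0,0],[0,0,0,0,0],[0,0,0,-4,0]])

```text
t: 4.53
tcp_pos: [0.3997, -0.3493, 0.0846]
ee_rot: [[0.989, 0.146, -0.005], [0.146, -0.989, 0.006], [-0.004, -0.007, -1.0]]
contact_force: [-0.0, -0.9, -0.3]
width: 0.998
finger_force: 0.0
```

Request:
servo_tool(targets=[[0,0,0,-5,0],[0,0,0,-6,0],[0,0,0,-5,0],[0,0,0,0,0],[0,0,0,0,0]])

```text
t: 5.15
tcp_pos: [0.4012, -0.3511, 0.2465]
ee_rot: [[0.989, 0.146, -0.001], [0.146, -0.989, 0.001], [-0.001, -0.001, -1.0]]
contact_force: [0.3, -0.1, -0.6]
width: 0.998
finger_force: 0.0
```

Run:
```python
from h import *
import pickle
st(); c=snap("wrist","w2.png")
pickle.dump(c,open("w2.pkl","wb"))
print(proj(c,np.array([.504,-.239,.155])),proj(c,np.array([.504,-.239,.04])))
```

```text
5.15 [ 0.4012 -0.3511  0.2465] yaw 8.41 w 0.998 F [ 0.2918 -0.1101 -0.6197] 0.0
[157.2186  48.4011] [211.8158  76.0294]
```

View pics/w2.png

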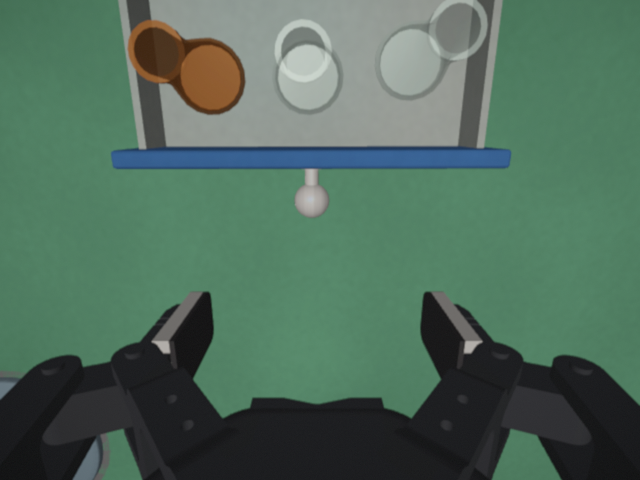

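Drawer is ~160 mm open, all three flasks standing; amber rim at (157,51) and base at (211,76), agreeing with (0.503,-0.239). Move over it, with a 7 mm offset along tool x so the body will clear the condenser later.

Request:
servo_tool(targets=[[0,4.1,-3.2,0,0],[0,4.1,-3.2,0,0],[0,4.2,-3.2,0,0],[0,0,0,0,0],[0,0,0,0,0]])

```text
t: 5.82
tcp_pos: [0.5094, -0.2379, 0.2455]
ee_rot: [[0.989, 0.147, -0.003], [0.147, -0.989, 0.002], [-0.002, -0.002, -1.0]]
contact_force: [0.8, -0.7, 0.1]
width: 1.002
finger_force: 0.0
```

Run:
```python
from h import *
import pickle
st(); s=observe();print(s["joints"])
c=read_camera("wrist");w2=pickle.load(open("w2.pkl","rb"))
def mask(c):
    h=cv2.cvtColor(c["frame"],cv2.COLOR_BGR2HSV); return cv2.inRange(h,(5,120,40),(18,255,255))
# refine the flask position: match amber blob with projected flask silhouette, both wrist views
from scipy.optimize import minimize
prof=[(0,.032),(.005,.032),(.072,.016),(.115,.0165)]
def sil(c,x,y):
    m=np.zeros((480,640),np.uint8);P=[]
    for z,r in [(a+(b-a)*k,ra+(rb-ra)*k) for (a,ra),(b,rb) in zip(prof,prof[1:]) for k in np.linspace(0,1,4)]:
        ring=np.array([proj(c,np.array([x+r*np.cos(q),y+r*np.sin(q),.04+z])) for q in np.linspace(0,6.28,24)],np.float32)
        cv2.fillConvexPoly(m,cv2.convexHull(ring).astype(np.int32),255)
    return m
for d in (w2,c):
    M=mask(d);f=lambda p:np.count_nonzero(cv2.bitwise_xor(M,sil(d,*p)))
    g=[(f((x,y)),x,y) for x in np.arange(.494,.514,.002) for y in np.arange(-.250,-.228,.002)];print(np.count_nonzero(M),min(g))
T=pickle.load(open("top.pkl","rb"));S=pickle.load(open("side.pkl","rb"))
for n,d,(a,b,e,f_) in (("top",T,(145,225,220,300)),("side",S,(225,205,292,240))):
    h=cv2.cvtColor(d["frame"],cv2.COLOR_BGR2HSV);m=np.zeros((480,640),np.uint8);m[b:f_,a:e]=cv2.inRange(h,(0,0,90),(180,70,255))[b:f_,a:e]
    m=cv2.morphologyEx(m,cv2.MORPH_OPEN,np.ones((5,5)))
    k=max(cv2.findContours(m,0,1)[0],key=cv2.contourArea);pts=np.array([onz(d,q[0],.095)[:2] for q in cv2.convexHull(k)],np.float32)
    print(n,cv2.boundingRect(k),cv2.minEnclosingCircle(pts*1000))
```

```text
5.83 [ 0.5094 -0.2379  0.2455] yaw 8.44 w 1.002 F [ 0.7503 -0.7068  0.1209] 0.0
[-36.5791   1.7263 101.3706  -0.0228  77.0796  44.9906]
6782 (np.int64(420), np.float64(0.502), np.float64(-0.238))
4209 (np.int64(311), np.float64(0.5), np.float64(-0.24))
top (155, 236, 54, 53) ((582.0364379882812, 318.1736145019531), 68.01113891601562)
side (233, 208, 51, 24) ((583.5821533203125, 314.9316101074219), 69.02268981933594)
```

Request:
servo_tool(targets=[[0,0,0,4,0],[0,0,0,5,0],[0,0,0,3,0],[0,0,0,1.2,0],[0,0,0,0,0]])

```text
t: 6.5
tcp_pos: [0.5096, -0.2387, 0.115]
ee_rot: [[0.989, 0.145, -0.001], [0.145, -0.989, 0.001], [-0.001, -0.001, -1.0]]
contact_force: [-0.1, 0.4, 0.5]
width: 1.004
finger_force: 0.0
```

Request:
servo_tool(targets=[[1,0,0,0,0],[1,0,0,0,0],[1,0,0,0,0],[1,0,0,0,0],[1,0,0,0,0]])

```text
t: 7.12
tcp_pos: [0.5107, -0.2383, 0.1163]
ee_rot: [[0.989, 0.147, 0.001], [0.147, -0.989, -0.001], [0.001, 0.001, -1.0]]
contact_force: [-0.3, 1.0, 6.9]
width: 0.359
finger_force: 59.1
```

Request:
servo_tool(targets=[[1,0,0,-2,0],[1,0,0,-3,0],[1,0,0,-4,0],[1,0,0,-4,0],[1,0,0,0,0]])

```text
t: 7.75
tcp_pos: [0.5119, -0.2395, 0.2503]
ee_rot: [[0.989, 0.147, 0.007], [0.147, -0.989, -0.005], [0.006, 0.006, -1.0]]
contact_force: [-0.1, 0.6, -1.0]
width: 0.361
finger_force: 59.4
```

Run:
```python
from h import *
st(); c=snap("wrist","w3.png")
```

```text
7.75 [ 0.5119 -0.2395  0.2503] yaw 8.43 w 0.361 F [-0.1001  0.6092 -0.9768] 59.39695358276367
```

View pics/w3.png

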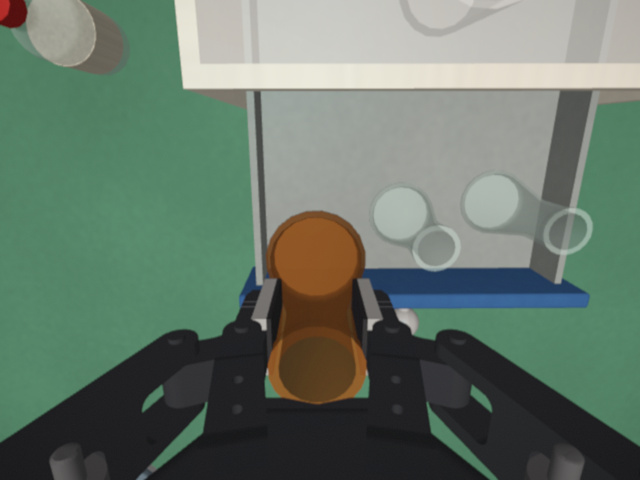

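Flask is held by the neck, others standing in place. Carry it to a stand-off point in front of the plate, then turn there.

Request:
servo_tool(targets=[[1,0,-2.5,0,0],[1,-0.1,-4.5,0,0],[1,-0.1,-5,0,0],[1,-0.1,-5,0,0],[1,-0.1,-5,0,0]])

```text
t: 8.43
tcp_pos: [0.4719, -0.0183, 0.2434]
ee_rot: [[0.989, 0.147, -0.003], [0.147, -0.989, 0.001], [-0.003, -0.002, -1.0]]
contact_force: [0.5, 0.8, -0.9]
width: 0.356
finger_force: 59.6
```

Request:
servo_tool(targets=[[1,-0.1,-5,0,0],[1,-0.1,-5,0,0],[1,-0.1,-5,0,0],[1,-0.1,-5,0,0],[1,0,-4,0,0]])

```text
t: 9.05
tcp_pos: [0.4322, 0.2179, 0.2434]
ee_rot: [[0.989, 0.148, -0.003], [0.148, -0.989, -0.0], [-0.003, -0.0, -1.0]]
contact_force: [-0.3, -1.0, -1.4]
width: 0.363
finger_force: 59.5
```

Request:
servo_tool(targets=[[1,0,-2,0,0],[1,0,0,0,-10],[1,0,0,0,-10],[1,0,0,0,-10],[1,0,0,0,-10]])

```text
t: 9.68
tcp_pos: [0.4298, 0.2359, 0.2433]
ee_rot: [[0.659, 0.752, -0.004], [0.752, -0.659, -0.001], [-0.003, -0.002, -1.0]]
contact_force: [-0.1, 0.0, -0.4]
width: 0.361
finger_force: 59.6
```

Request:
servo_tool(targets=[[1,0,0,0,-10],[1,0,0,0,-10],[1,0,0,0,-10],[1,0,0,0,-10],[1,0,0,0,-10]])

```text
t: 10.3
tcp_pos: [0.4298, 0.2358, 0.2433]
ee_rot: [[-0.153, 0.988, -0.004], [0.988, 0.153, -0.001], [-0.0, -0.004, -1.0]]
contact_force: [-0.1, 0.9, -1.7]
width: 0.357
finger_force: 59.6
```

Request:
servo_tool(targets=[[1,0,0,0,-10],[1,0,0,0,-10],[1,0,0,0,-10],[1,0,0,0,-10],[1,0,0,0,-10]])

```text
t: 10.92
tcp_pos: [0.4298, 0.2358, 0.2433]
ee_rot: [[-0.855, 0.518, -0.004], [0.518, 0.855, -0.001], [0.003, -0.003, -1.0]]
contact_force: [0.3, -0.3, -0.9]
width: 0.361
finger_force: 59.6
```

Request:
servo_tool(targets=[[1,0,0,0,-10],[1,0,0,0,-10],[1,0,0,0,-10],[1,0,0,0,-10],[1,0,0,0,-10]])

```text
t: 11.55
tcp_pos: [0.4298, 0.2358, 0.2433]
ee_rot: [[-0.947, -0.322, -0.004], [-0.322, 0.947, -0.001], [0.004, 0.001, -1.0]]
contact_force: [0.4, 0.5, -0.3]
width: 0.362
finger_force: 59.6
```

Run:
```python
from h import *
import pickle
s=st(); print(s["joints"]);c=snap("side","s4.png"); d=read_camera("top")
a=cv2.resize(c["frame"][0:290,100:420],None,fx=1.7,fy=1.7,interpolation=2)
b=cv2.resize(d["frame"][170:400,20:300],None,fx=1.7,fy=1.7,interpolation=2)
m=np.zeros((max(a.shape[0],b.shape[0]),800,3),np.uint8)
a=cv2.resize(c["frame"][0:290,120:400],(400,414));b=cv2.resize(d["frame"][150:440,20:300],(400,414))
cv2.imwrite("pics/m4.png",np.hstack([a,b]))
for k,v in (("s",c),("t",d)): pickle.dump(v,open(k+"4.pkl","wb"))
```

```text
11.55 [0.4298 0.2358 0.2433] yaw -161.2 w 0.362 F [ 0.4046  0.5385 -0.3165] 59.64946210384369
[ 15.4666  -8.4386 111.316    0.0164  77.3555 -93.334 ]
```

View pics/m4.png

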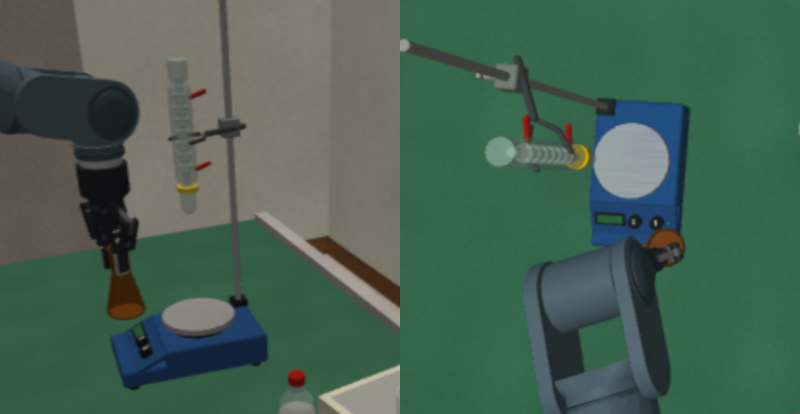

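Mosaic: flask held upright, just in front of the stirrer panel; plate and condenser clear ahead, wrist housing (113,110 left half) is wide, so I must check its gap to the condenser before closing in.

Request:
servo_tool(targets=[[1,-2,0.7,0,0],[1,-2.5,0.8,0,0],[1,-2.5,0.8,0,0],[1,-1.1,0.4,0,0],[1,0,0,0,0]])

```text
t: 12.28
tcp_pos: [0.4996, 0.2869, 0.2445]
ee_rot: [[-0.949, -0.315, -0.002], [-0.315, 0.949, -0.001], [0.002, -0.0, -1.0]]
contact_force: [-0.7, 0.3, -2.1]
width: 0.357
finger_force: 59.6
```

Request:
servo_tool(targets=[[1,0,0,2,0],[1,0,0,2,0],[1,0,0,1.5,0],[1,0,0,0.5,0],[1,0,0,0,0]])

```text
t: 12.9
tcp_pos: [0.5001, 0.2866, 0.1849]
ee_rot: [[-0.949, -0.316, -0.001], [-0.316, 0.949, -0.0], [0.001, -0.0, -1.0]]
contact_force: [-0.7, -0.5, -0.6]
width: 0.358
finger_force: 59.6
```

Run:
```python
from h import *
import pickle
s=st();print(s["joints"]);c=read_camera("side");d=read_camera("top");pickle.dump((c,d,s),open("p5.pkl","wb"))
a=c["frame"][40:260,170:320].copy();k=2.72
a=cv2.resize(a,(408,598),interpolation=2)
R=np.array(s["ee_rot"])
for h in np.arange(0,.4,.05):
    q=proj(c,np.array(s["tcp_pos"])-R[:,2]*h);p=tuple(int(v) for v in ((q-[170,40])*k));cv2.circle(a,p,1,(0,0,255),-1)
for z in np.arange(.29,.56,.05):
    q=proj(c,np.array([.583,.317,z]));p=tuple(int(v) for v in ((q-[170,40])*k));cv2.circle(a,p,1,(255,0,255),-1)
b=cv2.resize(d["frame"][220:400,80:200].copy(),(392,588),interpolation=2);b=cv2.copyMakeBorder(b,0,10,0,0,0)
for X in ([.583,.317,.095],[.583,.317,.29],[.583,.317,.52]):
    q=proj(d,np.array(X));cv2.circle(b,tuple(int(v) for v in ((q-[80,220])*3.267)),2,(255,0,255),-1)
cv2.imwrite("pics/m5.png",np.hstack([a,b]))
```

```text
12.9 [0.5001 0.2866 0.1849] yaw -161.58 w 0.358 F [-0.7116 -0.4651 -0.5805] 59.627076387405396
[ 18.5504   6.9556 102.4135  -0.0002  70.6673 -89.865 ]
```

View pics/m5.png

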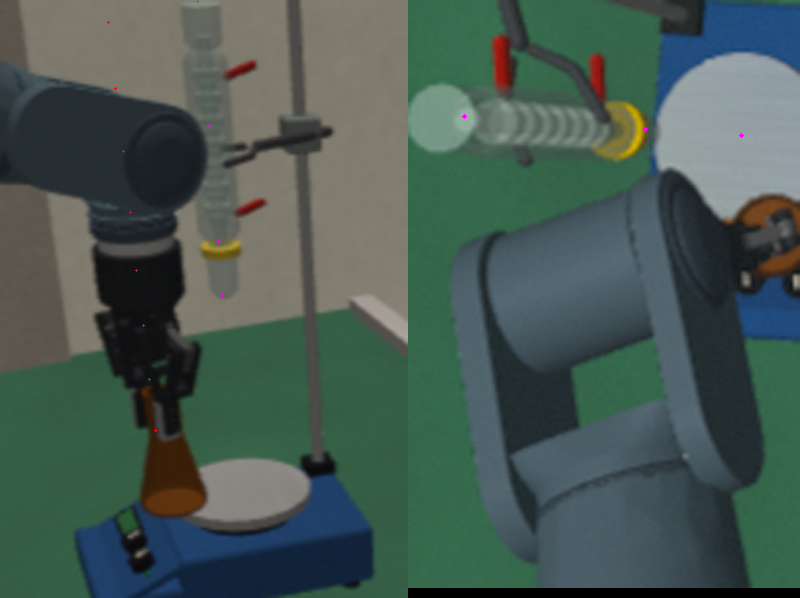

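Side half: wrist cylinder and gripper well clear of the condenser, whose axis fits (0.583,0.317); flask base at about (174,502). Housing radius ≈38 mm from the top half, so tool axis at 66 mm from the condenser axis is clear.

Request:
servo_tool(targets=[[1,-0.8,0.1,0,0],[1,-0.8,0.1,0,0],[1,-0.6,0.1,0,0],[1,0,0,0.8,0],[1,0,0,0,0]])

```text
t: 13.62
tcp_pos: [0.5194, 0.2962, 0.1759]
ee_rot: [[-0.949, -0.316, -0.002], [-0.316, 0.949, -0.001], [0.003, -0.0, -1.0]]
contact_force: [-1.2, 1.2, -1.6]
width: 0.357
finger_force: 59.6
```

Run:
```python
from h import *
import pickle
c,d,s0=pickle.load(open("p5.pkl","rb"))
B=onz(c,(170+174/2.72,40+502/2.72),.1086);print(B,np.array(s0["ee_rot"]).T@(B-s0["tcp_pos"]))
s=st();print(tool([.583,.317,.171]))
```

```text
[0.51023936 0.28799808 0.1086    ] [-0.01007783 -0.00186734  0.07630718]
13.62 [0.5194 0.2962 0.1759] yaw -161.58 w 0.357 F [-1.1523  1.2384 -1.5814] 59.62731599807739
[-6.6922 -0.0384  0.4743]
```

Request:
servo_tool(targets=[[1,0,0,0.3,0],[1,0,0,0.1,0],[1,0,0,0.05,0],[1,0,0,0,0],[1,0,0,0,0]])

```text
t: 14.25
tcp_pos: [0.5202, 0.2965, 0.1729]
ee_rot: [[-0.949, -0.316, 0.0], [-0.316, 0.949, 0.0], [-0.0, 0.0, -1.0]]
contact_force: [0.3, -0.4, -0.9]
width: 0.358
finger_force: 59.6
```

Request:
servo_tool(targets=[[1,0,0,0.1,0],[1,0,0,0.1,0],[1,0,0,0,0]])

```text
t: 14.62
tcp_pos: [0.5204, 0.2965, 0.1713]
ee_rot: [[-0.949, -0.316, 0.001], [-0.316, 0.949, 0.0], [-0.001, -0.0, -1.0]]
contact_force: [-1.1, 0.5, 2.1]
width: 0.36
finger_force: 60.2
```

Request:
servo_tool(targets=[[1,0,0,0.1,0],[1,0,0,0,0]])

```text
t: 14.88
tcp_pos: [0.5207, 0.2966, 0.1713]
ee_rot: [[-0.949, -0.316, 0.001], [-0.316, 0.949, 0.0], [-0.001, -0.0, -1.0]]
contact_force: [-2.2, -1.8, 8.3]
width: 0.362
finger_force: 60.4
```

Request:
servo_tool(targets=[[1,0,0,-0.1,0],[0,0,0,0,0],[0,0,0,0,0],[0,0,0,0,0],[0,0,0,0,0]])

```text
t: 15.5
tcp_pos: [0.5201, 0.2965, 0.1706]
ee_rot: [[-0.949, -0.316, -0.0], [-0.316, 0.949, -0.0], [0.0, -0.0, -1.0]]
contact_force: [-0.2, -0.5, -0.1]
width: 1.0
finger_force: 0.0
```

Request:
servo_tool(targets=[[0,1,0,0,0],[0,2,0,0,0],[0,3,0,0,0],[0,4,0,0,0],[0,2,0,0,0]])

```text
t: 16.12
tcp_pos: [0.4041, 0.2579, 0.1703]
ee_rot: [[-0.949, -0.316, -0.001], [-0.316, 0.949, -0.0], [0.001, -0.0, -1.0]]
contact_force: [-0.2, 0.0, -0.1]
width: 1.002
finger_force: 0.0
```

Run:
```python
from h import *
import pickle
s=st();c=read_camera("side");d=read_camera("top");pickle.dump((c,d,s),open("p6.pkl","wb"))
cat="""
def mask(c):
    h=cv2.cvtColor(c["frame"],cv2.COLOR_BGR2HSV); m=cv2.inRange(h,(5,110,40),(18,255,255)); m=cv2.morphologyEx(m,cv2.MORPH_OPEN,np.ones((3,3)))
    n,l,st_,_=cv2.connectedComponentsWithStats(m); return (l==1+np.argmax(st_[1:,4])).astype(np.uint8)*255
def sil(c,x,y,zb):
    m=np.zeros((480,640),np.uint8); prof=[(0,.032),(.005,.032),(.072,.016),(.115,.0165)]
    for (a,ra),(b,rb) in zip(prof,prof[1:]):
        p=[proj(c,np.array([x+r*np.cos(q),y+r*np.sin(q),zb+z])) for z,r in((a,ra),(b,rb)) for q in np.linspace(0,6.28,32)]
        cv2.fillConvexPoly(m,cv2.convexHull(np.array(p,np.float32)).round().astype(np.int32),255)
    return m
def locate(c,x0,y0,zb,w=.016):
    M=mask(c); g=[(np.count_nonzero(cv2.bitwise_xor(M,sil(c,x,y,zb))),x,y) for x in np.arange(x0-w,x0+w,.002) for y in np.arange(y0-w,y0+w,.002)]
    return np.count_nonzero(M),[float(round(v,4)) for v in min(g)]
"""
open("h.py","a").write(cat)
exec(cat)
for q in (c,d): print(locate(q,.528,.299,.095))
a=cv2.resize(c["frame"][60:260,180:330],(450,600),interpolation=2);b=cv2.resize(d["frame"][220:400,90:195],(350,600),interpolation=2)
cv2.imwrite("pics/m6.png",np.hstack([a,b]))
```

```text
16.12 [0.4041 0.2579 0.1703] yaw -161.56 w 1.002 F [-0.2227  0.0397 -0.0611] 0.0
(np.int64(1309), [2176.0, 0.544, 0.311])
(np.int64(534), [151.0, 0.528, 0.301])
```

View pics/m6.png

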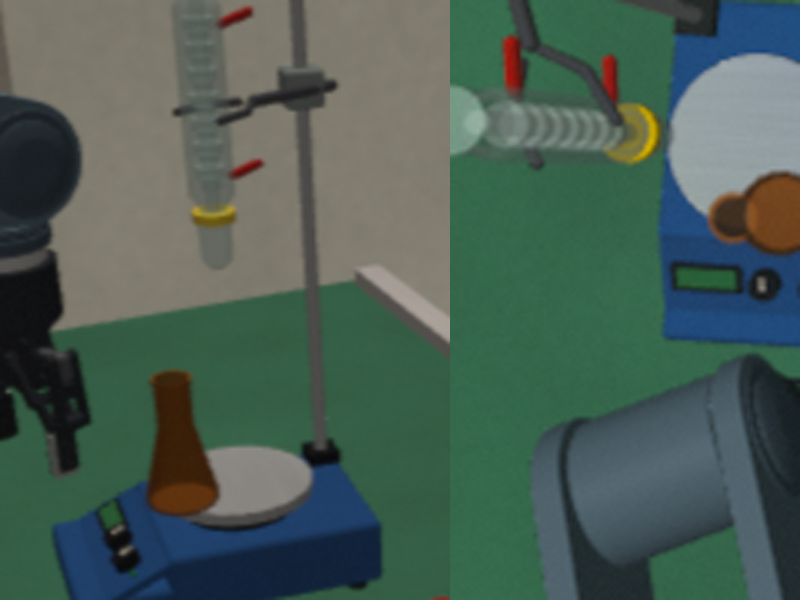

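The flask stands upright on the near part of the plate (base at (183,495) left half; (781,213) right half), ~57 mm short of the centre. Now turn a quarter and push it home low down with the open finger's back, body kept clear of the condenser.

Request:
servo_tool(targets=[[0,0,0,0,10.3],[0,0,0,0,10.3],[0,0,0,0,10.3],[0,0,0,0,10.3],[0,0,0,0,10.3]])

```text
t: 16.85
tcp_pos: [0.407, 0.2587, 0.171]
ee_rot: [[-0.835, 0.551, 0.001], [0.551, 0.835, 0.0], [-0.0, 0.001, -1.0]]
contact_force: [-0.7, 0.3, 0.0]
width: 1.003
finger_force: 0.0
```

Request:
servo_tool(targets=[[0,0,0,0,10.3],[0,0,0,0,10.3],[0,0,0,0,10.3],[0,0,0,0,10],[0,0,0,0,0]])

```text
t: 17.48
tcp_pos: [0.4069, 0.2587, 0.1709]
ee_rot: [[-0.278, 0.961, 0.0], [0.961, 0.278, 0.0], [0.0, 0.0, -1.0]]
contact_force: [0.0, 0.5, -0.1]
width: 0.999
finger_force: 0.0
```

```bash
sed -i 's/    n,l,st_/    m[:200]=0; n,l,st_/' h.py
python3 - <<'E'
from h import *
import pickle
c,d,s0=pickle.load(open("p6.pkl","rb"))
for q,w in((c,0),(d,1)):
    if not w:
        q=dict(q); f=q["frame"].copy(); f[:,:225]=0; f[:,262:]=0; q["frame"]=f
    print(locate(q,.528,.299,.095))
s=st();print(s["joints"])
for n in("side","top"):print(n,locate(read_camera(n),.528,.299,.095))
E
```

```text
(np.int64(542), [350.0, 0.532, 0.297])
(np.int64(534), [151.0, 0.528, 0.301])
17.48 [0.4069 0.2587 0.1709] yaw 106.13 w 0.999 F [ 0.0302  0.4843 -0.1233] 0.0
[ 18.9426  -5.2175 116.3084   0.      68.8845   2.811 ]
side (np.int64(1175), [2042.0, 0.544, 0.311])
top (np.int64(539), [146.0, 0.528, 0.301])
```

Request:
servo_tool(targets=[[0,0.6,0,2,0],[0,0,0,3,0],[0,0,0,2.5,0],[0,0,0,0.5,0],[0,0,0,0,0]])

```text
t: 18.2
tcp_pos: [0.405, 0.2645, 0.0912]
ee_rot: [[-0.277, 0.961, 0.0], [0.961, 0.277, 0.0], [0.0, 0.0, -1.0]]
contact_force: [0.5, -0.7, 0.3]
width: 0.997
finger_force: 0.0
```

Request:
servo_tool(targets=[[0,0,1.5,0,0],[0,0,1.5,0,0],[0,0,0.6,0,0],[0,0,0.6,0,0],[0,0,0.6,0,0]])

```text
t: 18.82
tcp_pos: [0.4511, 0.2778, 0.0911]
ee_rot: [[-0.276, 0.961, 0.0], [0.961, 0.276, 0.0], [0.0, 0.0, -1.0]]
contact_force: [-2.7, -0.9, 4.7]
width: 0.998
finger_force: 2.1
```

Request:
servo_tool(targets=[[0,0,0.5,0,0],[0,0,0.5,0,0],[0,0,0.5,0,0],[0,0,0.5,0,0],[0,0,0,0,0]])

```text
t: 19.45
tcp_pos: [0.4703, 0.2831, 0.0905]
ee_rot: [[-0.276, 0.961, 0.0], [0.961, 0.276, 0.0], [-0.0, 0.0, -1.0]]
contact_force: [-0.2, 0.6, 0.7]
width: 1.004
finger_force: 0.0
```

Run:
```python
from h import *
s=st();q=read_camera("side");f=q["frame"].copy(); f[:,:225]=0; f[:,290:]=0; q["frame"]=f;print(locate(q,.54,.302,.095,.03))
c=read_camera("top");r=locate(c,.54,.302,.095,.03);print(r,tool([.583,.317,.095]),tool([r[1][1],r[1][2],.095]))
```

```text
19.45 [0.4703 0.2831 0.0905] yaw 106.01 w 1.004 F [-0.1852  0.6178  0.6622] 1.3776334646621244e-10
(np.int64(476), [380.0, 0.564, 0.308])
(np.int64(540), [147.0, 0.558, 0.308]) [ 0.1492 11.821  -0.4884] [-0.026   9.1697 -0.4864]
```

Request:
servo_tool(targets=[[0,0,0.5,0,0],[0,0,0.5,0,0],[0,0,0.5,0,0],[0,0,0.5,0,0],[0,0,0.4,0,0]])

```text
t: 20.18
tcp_pos: [0.4935, 0.2898, 0.0908]
ee_rot: [[-0.276, 0.961, 0.0], [0.961, 0.276, 0.0], [0.0, 0.0, -1.0]]
contact_force: [-0.2, 0.0, 0.9]
width: 1.0
finger_force: 0.7
```

Request:
servo_tool(targets=[[0,0,0,0,0],[0,0,0,0,0]])

```text
t: 20.42
tcp_pos: [0.4929, 0.2897, 0.0906]
ee_rot: [[-0.276, 0.961, -0.0], [0.961, 0.276, -0.0], [-0.0, -0.0, -1.0]]
contact_force: [-0.1, -0.5, -0.4]
width: 1.002
finger_force: 0.2
```

Run:
```python
from h import *
s=st();q=read_camera("side");f=q["frame"].copy(); f[:,:225]=0; f[:,300:]=0; q["frame"]=f;print(locate(q,.582,.315,.095,.02))
c=read_camera("top");r=locate(c,.582,.315,.095,.02);print(r,tool([.583,.317,.095]),tool([r[1][1],r[1][2],.095]))
a=cv2.resize(q["frame"][60:260,180:330],(450,600),interpolation=2);b=cv2.resize(c["frame"][220:400,110:215],(350,600),interpolation=2)
cv2.imwrite("pics/m7.png",np.hstack([a,b]))
```

```text
20.43 [0.4929 0.2897 0.0906] yaw 106.02 w 1.002 F [-0.1112 -0.4825 -0.3559] 0.1640482161019463
(np.int64(433), [417.0, 0.584, 0.319])
(np.int64(532), [158.0, 0.584, 0.315]) [ 0.1401  9.4162 -0.4394] [-0.0797  9.4571 -0.4394]
```

View pics/m7.png

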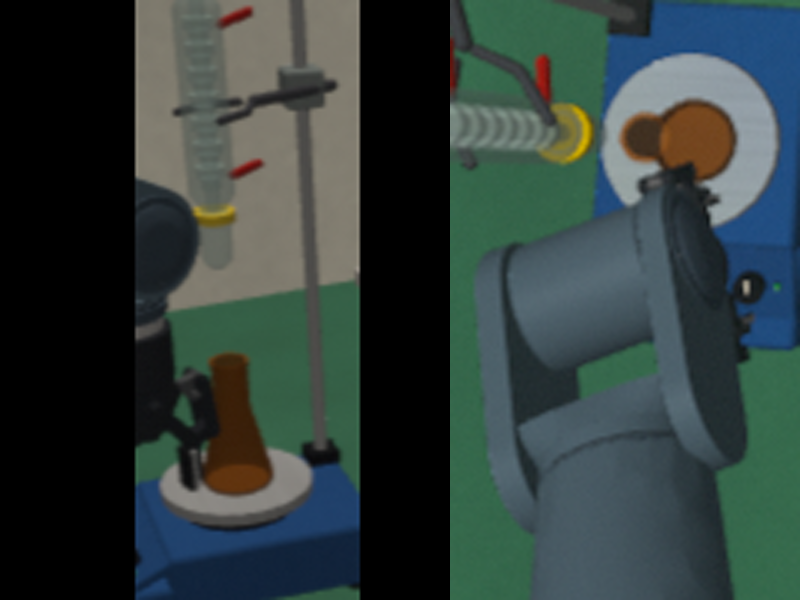

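Flask stands in the middle of the plate (base (697,140), plate (690,140) in the top half; both cameras say within ~3 mm of centre), under the condenser, nothing touched. Back off, turn, go to the drawer.

Request:
servo_tool(targets=[[0,0,-1,0,0],[0,0,-3,0,0],[0,0,-3,0,0],[0,0,-3,-3,0],[0,0,0,-5,0]])

```text
t: 21.15
tcp_pos: [0.3928, 0.261, 0.1689]
ee_rot: [[-0.277, 0.961, -0.006], [0.961, 0.277, -0.002], [-0.0, -0.007, -1.0]]
contact_force: [0.1, 0.0, 0.1]
width: 1.001
finger_force: 0.0
```

Request:
servo_tool(targets=[[1,0,0,-5,0],[1,0,0,-3,10.6],[1,0,0,0,10.6],[1,0,0,0,10.6],[1,0,0,0,10.6]])

```text
t: 21.78
tcp_pos: [0.3963, 0.262, 0.2507]
ee_rot: [[0.45, 0.893, 0.0], [0.893, -0.45, 0.0], [0.0, 0.0, -1.0]]
contact_force: [0.0, 0.5, 0.6]
width: 0.003
finger_force: 0.0
```

Request:
servo_tool(targets=[[1,0,0,0,10.6],[1,0,0,0,10.6],[1,0,0,0,10.6],[1,0,0,0,10.6],[1,0,0,0,10.6]])

```text
t: 22.4
tcp_pos: [0.3963, 0.262, 0.2506]
ee_rot: [[0.984, 0.178, -0.0], [0.178, -0.984, 0.0], [-0.0, -0.0, -1.0]]
contact_force: [1.0, -0.1, 0.5]
width: 0.0
finger_force: 0.0
```

Request:
servo_tool(targets=[[1,0,0,0,2.2],[1,0,5,0,0],[1,0,5,0,0],[1,0,5,0,0],[1,0,5,0,0]])

```text
t: 23.02
tcp_pos: [0.4257, 0.0629, 0.2507]
ee_rot: [[0.989, 0.147, 0.001], [0.147, -0.989, -0.0], [0.001, 0.0, -1.0]]
contact_force: [-0.1, 0.0, -0.3]
width: 0.004
finger_force: 0.0
```

Request:
servo_tool(targets=[[1,0,5,0,0],[1,0,5,0,0],[1,-2.5,5,0,0],[1,-2.5,5,0,0],[1,-2.5,5,0,0]])

```text
t: 23.65
tcp_pos: [0.3875, -0.1952, 0.2507]
ee_rot: [[0.989, 0.147, 0.001], [0.147, -0.989, -0.0], [0.001, 0.001, -1.0]]
contact_force: [1.6, -0.7, -0.3]
width: -0.003
finger_force: 0.0
```

Request:
servo_tool(targets=[[1,-2.5,5,0,0],[1,-2.5,5,0,0],[1,-2,4,0,0],[1,0,0,0,0],[1,0,0,0,0]])

```text
t: 24.28
tcp_pos: [0.3398, -0.342, 0.2505]
ee_rot: [[0.989, 0.146, -0.0], [0.146, -0.989, 0.001], [0.0, -0.001, -1.0]]
contact_force: [-0.2, 0.3, -0.5]
width: -0.002
finger_force: 0.0
```

Run:
```python
from h import *
s=st();print(s["joints"]);
c=read_camera("top");print(locate(c,.582,.315,.095,.02))
q=read_camera("wrist");print("pred knob px",proj(q,np.array([.405,-.346,.07])))
# knob: bright grey blob on green near prediction
p=proj(q,np.array([.405,-.346,.07])).astype(int);h=cv2.cvtColor(q["frame"],cv2.COLOR_BGR2HSV)
m=cv2.inRange(h,(0,0,90),(180,60,255));w=np.zeros_like(m);a,b=p;w[max(b-60,0):b+28,max(a-60,0):a+60]=255;m=cv2.morphologyEx(m&w,cv2.MORPH_OPEN,np.ones((15,15)))
n,l,S_,ce=cv2.connectedComponentsWithStats(m);print(S_[1:],ce[1:]);print([onz(q,x,.07) for x in ce[1:]])
print(tool([.405,-.346,.055]))
```

```text
24.27 [ 0.3398 -0.342   0.2505] yaw 8.42 w -0.002 F [-0.214   0.2627 -0.4796] 0.0
[-58.6948 -10.1582 112.0527   0.0183  78.1418  22.8791]
(np.int64(561), [128.0, 0.582, 0.311])
pred knob px [332.3842 138.6024]
[[ 315   93   34   58 1389]] [[331.7768 125.6753]]
[array([ 0.4157, -0.3437,  0.07  ])]
[ 6.3344  1.4025 19.5656]
```

Request:
servo_tool(targets=[[1,0,1.4,4,0],[1,0,0,5,0],[1,0,0,5,0],[1,0,0,5,0],[1,0,0,0.5,0]])

```text
t: 25.0
tcp_pos: [0.3409, -0.3529, 0.0526]
ee_rot: [[0.989, 0.148, -0.004], [0.148, -0.989, 0.007], [-0.003, -0.008, -1.0]]
contact_force: [0.7, -0.5, -0.7]
width: -0.0
finger_force: 0.0
```

Request:
servo_tool(targets=[[1,1.5,0,0,0],[1,1,0,0,0],[1,0.6,0,0,0],[1,0.6,0,0,0],[1,0.8,0,0,0]])

```text
t: 25.62
tcp_pos: [0.3867, -0.3501, 0.0561]
ee_rot: [[0.989, 0.147, -0.001], [0.147, -0.989, -0.0], [-0.001, 0.0, -1.0]]
contact_force: [-3.2, 0.1, 2.2]
width: -0.003
finger_force: 1.3
```

Request:
servo_tool(targets=[[1,1,0,0,0],[1,1.2,0,0,0],[1,1.4,0,0,0],[1,1.5,0,0,0],[1,1.5,0,0,0]])

```text
t: 26.25
tcp_pos: [0.4529, -0.3401, 0.0558]
ee_rot: [[0.989, 0.147, -0.0], [0.147, -0.989, 0.0], [-0.0, -0.0, -1.0]]
contact_force: [-2.3, -0.1, 1.6]
width: -0.002
finger_force: 1.1
```

Request:
servo_tool(targets=[[1,1.5,0,0,0],[1,1.5,0,0,0],[1,1.4,0,0,0],[1,1.2,0,0,0],[1,0.8,0,0,0]])

```text
t: 26.88
tcp_pos: [0.5158, -0.3308, 0.0557]
ee_rot: [[0.989, 0.147, -0.0], [0.147, -0.989, 0.0], [-0.0, -0.0, -1.0]]
contact_force: [-1.5, 0.1, 1.1]
width: 0.002
finger_force: 1.0
```

Request:
servo_tool(targets=[[1,0.8,0,0,0],[1,0.6,0,0,0],[1,0.4,0,0,0],[1,0.3,0,0,0],[1,0.2,0,0,0]])

```text
t: 27.5
tcp_pos: [0.5379, -0.3275, 0.0557]
ee_rot: [[0.989, 0.146, -0.0], [0.146, -0.989, 0.0], [-0.0, -0.0, -1.0]]
contact_force: [-1.5, 0.3, 0.2]
width: -0.001
finger_force: 0.8
```

Request:
servo_tool(targets=[[1,0.2,0,0,0],[1,0.2,0,0,0],[1,0,0,0,0]])

```text
t: 27.88
tcp_pos: [0.5421, -0.327, 0.0558]
ee_rot: [[0.989, 0.147, 0.001], [0.147, -0.989, -0.0], [0.001, 0.0, -1.0]]
contact_force: [-1.2, 0.7, 0.5]
width: -0.003
finger_force: 0.1
```

Request:
servo_tool(targets=[[1,0.2,0,0,0],[1,0.2,0,0,0],[1,0,0,0,0]])

```text
t: 28.25
tcp_pos: [0.5448, -0.3266, 0.0557]
ee_rot: [[0.989, 0.147, -0.003], [0.147, -0.989, 0.0], [-0.003, -0.001, -1.0]]
contact_force: [-6.9, -0.6, 2.7]
width: -0.004
finger_force: 3.2
```

Request:
servo_tool(targets=[[1,0.2,0,0,0],[1,0,0,0,0]])

```text
t: 28.5
tcp_pos: [0.5449, -0.3265, 0.0557]
ee_rot: [[0.989, 0.147, -0.008], [0.147, -0.989, 0.001], [-0.007, -0.002, -1.0]]
contact_force: [-13.8, -2.0, 6.8]
width: 0.001
finger_force: 7.1
```

Request:
servo_tool(targets=[[1,0.2,0,0,0],[1,0,0,0,0]])

```text
t: 28.75
tcp_pos: [0.545, -0.3265, 0.0557]
ee_rot: [[0.989, 0.148, -0.012], [0.148, -0.989, 0.001], [-0.012, -0.003, -1.0]]
contact_force: [-23.0, -0.9, 11.8]
width: 0.003
finger_force: 11.2
```

Hard stop reached: shut. Back off and check.

Request:
servo_tool(targets=[[1,-1,0,0,0],[1,-3,0,0,0],[1,-4,0,0,0],[1,-5,0,-3,0],[1,-3,0,-5,0]])

```text
t: 29.38
tcp_pos: [0.3892, -0.3482, 0.1348]
ee_rot: [[0.989, 0.146, -0.002], [0.146, -0.989, 0.003], [-0.001, -0.004, -1.0]]
contact_force: [0.3, -0.7, 0.9]
width: -0.0
finger_force: 0.0
```

Run:
```python
from h import *
import pickle
s=st();c=read_camera("top");print(locate(c,.582,.315,.095,.02))
q=read_camera("side");f=q["frame"].copy(); f[:,:215]=0; f[:,300:]=0; q["frame"]=f;print(locate(q,.582,.315,.095,.02))
# blue drawer front, top camera: row positions vs. start
for n,d in(("start",pickle.load(open("top.pkl","rb"))),("now",c)):
    h=cv2.cvtColor(d["frame"],cv2.COLOR_BGR2HSV);m=cv2.inRange(h,(100,120,60),(125,255,255));m[:,:350]=0
    print(n,cv2.minAreaRect(cv2.findNonZero(m)))
T=pickle.load(open("top.pkl","rb"))
# change outside drawer/robot: bottle & beaker & flask zone
for n,(a,b,w,h) in(("reagent",(295,225,30,30)),("drawer in",(375,150,110,85))):
    print(n,cv2.absdiff(T["frame"][b:b+h,a:a+w],c["frame"][b:b+h,a:a+w]).mean())
```

```text
29.38 [ 0.3892 -0.3482  0.1348] yaw 8.37 w -0.0 F [ 0.3429 -0.6629  0.9442] 0.0
(np.int64(560), [129.0, 0.582, 0.311])Traceback (most recent call last):
  File "<stdin>", line 4, in <module>
  File "h.py", line 29, in locate
    M=mask(c); g=[(np.count_nonzero(cv2.bitwise_xor(M,sil(c,x,y,zb))),x,y) for x in np.arange(x0-w,x0+w,.002) for y in np.arange(y0-w,y0+w,.002)]
  File "h.py", line 21, in mask
    m[:200]=0; n,l,st_,_=cv2.connectedComponentsWithStats(m); return (l==1+np.argmax(st_[1:,4])).astype(np.uint8)*255
                                                                           ~~~~~~~~~^^^^^^^^^^^
    return _wrapfunc(a, 'argmax', axis=axis, out=out, **kwds)
    return bound(*args, **kwds)
ValueError: attempt to get argmax of an empty sequence
```

Run:
```python
from h import *
import pickle
c=read_camera("top");T=pickle.load(open("top.pkl","rb"))
for n,d in(("start",T),("now",c)):
    h=cv2.cvtColor(d["frame"],cv2.COLOR_BGR2HSV);m=cv2.inRange(h,(100,120,60),(125,255,255));m[:,:350]=0;m[:200]=0;m[300:]=0
    r=cv2.minAreaRect(cv2.findNonZero(m));print(n,r,onz(d,r[0],.105))
for n,(a,b,w,h) in(("reagent",(295,225,30,30)),("cabinet",(375,150,110,85))):
    print(n,cv2.absdiff(T["frame"][b:b+h,a:a+w],c["frame"][b:b+h,a:a+w]).mean())
def res(d,a,b,w,h):return d["frame"][b:b+h,a:a+w]
cv2.imwrite("pics/end.png",np.vstack([cv2.resize(res(x,350,100,160,170),None,fx=2,fy=2) for x in (T,c)]))
```

```text
start ((431.0480041503906, 249.76400756835938), (5.634891986846924, 127.72421264648438), 79.69515228271484) [ 0.59516159 -0.31192302  0.105     ]
now ((429.9849853515625, 244.91702270507812), (5.641711711883545, 127.9037857055664), 79.7431869506836) [ 0.60741108 -0.30983504  0.105     ]
reagent 1.727037037037037
cabinet 6.088021390374331
```

Run:
```python
from h import *
import pickle
c=read_camera("top");T=pickle.load(open("top.pkl","rb"))
for n,(a,b,w,h) in(("clear right",(441,202,34,26)),("clear mid+beaker",(407,212,26,24))):
    r=cv2.matchTemplate(c["frame"][b-15:b+h+15,a-15:a+w+15],T["frame"][b:b+h,a:a+w],cv2.TM_CCOEFF_NORMED);_,v,_,p=cv2.minMaxLoc(r);print(n,v,p[0]-15,p[1]-15)
print(hand_in())
```

```text
clear right 0.9452435970306396 -1 -5
clear mid+beaker 0.6806625723838806 0 0
the job is handed in; nothing more can be done
None
```

The amber flask stands upright on the stirrer plate, about 3–7 mm from its centre by the cameras. The drawer is pushed to its hard stop, and the job is handed in at about 29 s of the 67 s; no verdict came back. I saw no contact with the condenser. The right-hand clear flask and the red-capped bottle look undisturbed. The middle clear flask and the beaker on the roof overlap in the top view, so their final positions are less certain.

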